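# Lay out the tools and hold the optics case open

## Robot

A 6-joint arm with a two-finger parallel gripper is mounted at the origin on a cart in front of the work surface, level with it; the furniture and walls round the work are solid. World frame = base frame: x ahead of the robot, y to its left, z up, the work surface at z = 0. Lengths are in mm, angles in rad, forces in N, time in s.
With the tool pointing down it reaches from about 275 to 775 mm from the base axis. Payload 14.6 kg.
Tool frame: the origin (TCP) lies at the very end of the fingers, on their centre line; the grasp point (between the pads) lies 19 mm behind it; z points along the fingers, y is the line along which they close (so a half turn about z gives the same grasp; the last joint's range is limited). The gripper opens to 85 mm and grips with 20 to 120 N. Pads are 22 mm wide; open, the fingers measure 114 mm over their backs; the gripper's body (76 mm by 85 mm) begins 54 mm behind the grasp point. The pads swing forward as they close: fully open they stand 13 mm farther back than shut.
Start: joints at [-1.354, 0.263, -0.048, 1.259, 0, 1.415], TCP at [190.723, -489.135, 231.278] pointing down, gripper open.
Joint ranges: [-2.65, 2.65], [-0.89, 1.7], [-1.18, 1.37], [-2.13, 2.11], [-1.35, 1.29], [-3.14, 3.14]. Speed limits (rad/s): [1.89, 1.89, 2.57, 2.79, 3.14, 3.14].

## Interface

Orientations are given as a rotation vector (axis times angle).
In Python, from cell import bot, imaging gives the robot as it stands.
- The arm moves only by the tool servo_tool, never from a script. Its argument "rows" is a list of rows, each an object of numbers: "x", "y", "z": the shift along the tool's x, y, z in units of 30 mm (1.0 is 30 mm); "rx", "ry", "rz": the turn, a rotation vector about the tool's x, y, z in units of 10 degrees (1.0 is 10 degrees); "claw": the gripper command: -1 is fully open, 1 is shut, values between are in proportion. A call has 1 to 10 rows; each row is the pose to reach, as a shift and turn from the pose commanded when the call began, along the tool's axes at that moment; what a row does not reach only later rows make up. A row lasts 1/8 s, in which the tool goes at most 62.5 mm and 10.7 degrees, less where a joint would pass 70% of its speed; a pose out of reach is approached as far as the arm can. A call with a gripper value outside its range is refused whole. The fingers move at their own pace and stop on an object; the grip force is fixed at half the most. Time passes only in rows, so rows that repeat a pose let the fingers close. It gives the time, the measured TCP pose, the force, the opening and the grip force at its end, in the units of the state.
- bot.get_state(): the state, without advancing time (a new reading comes with each control period).
- imaging.grab_frame(name): name is "side" or "top"; returns a dict with "frame" (420x560x3 uint8, blue, green, red), "fx", "fy", "cx", "cy" (pixels), "R" (3x3) and "t" (3): a world point X has camera coordinates R X + t. Camera axes: x right, y down, z forward; pixel columns grow to the right and rows downward; lengths in mm; the calibration is good to about 2 mm. A picture is of the moment at which its call begins. There is no depth.
- bot.close_job(): hands the job in; it is judged then, once.
Trained networks look in a picture, given as the dict that the camera call returned (one of the last four; its "shot" number tells which), for a name from the list of things; names that differ only in an ending like _2 or _b are one class to them, and where a whole thing is asked for, a point or a joint stands for the part that bears it (a point fixed in the world has none). Each returns a list of dicts, best first, with "confidence" (0 to 1); they miss things now and then, are a little off and sometimes report something else, mostly with a low value. They report only what shows in the picture. A call takes as long as a camera call.
- imaging.cut_out(name, picture): "region" (420x560 bool, what is visible of it) and "pixel" ([column, row] in pixels, amid what is visible of it).
- imaging.pinpoint(name, picture): "pixel" ([column, row] in pixels: a listed point, or the origin of a listed thing).
The state is a dict: "time": time; "joint_pos": joint angles; "qvel": joint speeds; "joint_torque": joint torques, N m; "tcp_pos": TCP position; "orientation": TCP orientation; "ft_force": force on the tool from outside, world axes, zero at the start; "ft_torque": the same for the moment, N m; "width": finger opening in mm; "grip_force": force on a finger pad.
Only numpy, scipy, OpenCV 4.12 (cv2) and the standard library are available. Lean on these libraries where they do the work, as an engineer would, in place of code of your own. Each camera call takes 0.05 s, during which the arm holds its last target. There are 200 camera calls.

## Task

We are about to change optics: lay the small open-ended spanner flat in the wide compartment of the black tool tray and the tweezers flat in its narrow compartment (either way round), and let go of them. Then take the lid of the black optics case by its handle, raise it to 60 degrees from closed and hold it still there so that a colleague can reach in: the lid falls shut by itself, so finish while still holding the handle. Leave the vial, the objective tub and the fork clamp where they are.

Things in the scene. Friction and masses are not known exactly. Their poses are not given: they have to be found in the camera images.
- spanner: small flat steel open-ended spanner, 123 mm long along its own y, 25 mm wide over the jaws, 6 mm thick; the shank is 10 mm wide and 4 mm thick (1 to 5 mm above the surface it lies on). Origin: centre of the underside; z up. 45 g. Starts loose on the 2 mm thick dark rubber mat in front of the tray.
- tweezers: steel tweezers lying on edge, 122 mm long along own y, 11 mm wide, 9 mm high. Origin: centre of the underside; z up. 20 g. Grip across the flanks (along own x) at the middle. Starts loose on the 2 mm thick dark rubber mat in front of the tray.
- tool_tray: fixed black tray, 92 (own x) by 148 (own y) mm, 14 mm high, floor 4 mm thick, origin centre of underside. Two compartments 140 mm long along y: the wide one (36 mm) on the -x side, the narrow one (24 mm) on the +x side, a 24 mm rib between, 4 mm outer walls. Walls and rib rise 10 mm above the floor, cut away to the floor over the middle 60 mm to give fingers room.
- wide_compartment (a point): centre of the wide compartment's floor, 4 mm above the worktop; axes as the tray's, y along the compartment
- narrow_compartment (a point): centre of the narrow compartment's floor, 4 mm above the worktop; axes as the tray's, y along the compartment
- sample_case: fixed black optics case, 143 mm (own x) by 200 mm (own y), 52 mm high with its lid; own -x is its front (roughly towards the robot), y runs along the hinge. Origin: centre of the underside.
- lid_angle (a joint): angle of the case's lid in rad: 0 closed (so at the start), growing as the front edge is raised; 1.047 is 60 degrees; stop at 1.83. The lid weighs about 0.2 kg and falls shut when let go below about 1.4 rad; there is no latch.
- case_hinge (a point): middle of the hinge line of the lid, at the back of the case, 34 mm above the worktop; the hinge line runs along the case's y; axes as the case's
- sample_case_lid: the case's black lid, 143x200 mm, with a steel bow handle fixed to its front edge; its frame (origin and axes) is the case's while the lid is closed and turns with it about the hinge line
- handle_grip (a point): middle of the handle's bar: round, 10 mm thick, parallel to the hinge, 70 mm clear between its stems; with the lid closed 171 mm in front of the hinge line, 43 mm above the worktop, 27 mm free between bar and case. Can be pinched from above, one finger on either side; the bar turns between the fingers as the lid rises
- vial_amber: amber glass vial, 27 mm across, 56 mm tall, standing left of the tray's front corner; loose; must stay where it is. Origin: centre of the underside
- objective_tub: frosted round objective tub, 44 mm across, 64 mm tall, standing behind the tray; loose; must stay where it is. Origin: centre of the underside
- fork_clamp: small black fork clamp, 26x52x8 mm, lying right of the case's handle; loose; must stay where it is. Origin: centre of the underside

How it is judged:
By the outcome, as a careful person would: the job done as asked, in the order asked, and still so for the second after the job is handed in, while the arm keeps its last pose, push and grip.
It also fails if it takes over 58 s, if anything falls off the work surface, if the arm or the gripper's body presses on something with over 40 N, if the wrist force passes 120 N, or if a joint passes its speed limit or range.

## Working session

There is one attempt and no reset: what is moved stays moved. The work goes in short steps, Python scripts to look and compute and a tool call to move; the robot and the scene stay as the last step left them, time stands still between calls to the robot, and variables do not carry over. Pictures are saved under pics/ and viewed, at most 10 in all, crops included, and the job is handed in when it is done.

Besides the shell and the picture viewer there is one more tool, called after ">>>" as name([rows], argument=value, ...), one row to a line, values as JSON. servo_tool: Moves the arm, as the interface text tells. Its arguments: {"type":"object","properties":{"rows":{"type":"array","items":{"type":"object","properties":{"x":{"type":"number"},"y":{"type":"number"},"z":{"type":"number"},"rx":{"type":"number"},"ry":{"type":"number"},"rz":{"type":"number"},"claw":{"type":"number"}}}}},"required":["rows"]}

```bash
mkdir -p pics; cat > h.py <<'E'
import numpy as np, cv2
from scipy.spatial.transform import Rotation as Ro
from cell import bot, imaging
def ray(p,px,z):
    R=np.array(p["R"]);t=np.array(p["t"]);c=-R.T@t
    d=R.T@np.array([(px[0]-p["cx"])/p["fx"],(px[1]-p["cy"])/p["fy"],1])
    return c+d*(z-c[2])/d[2]
def axis(p,reg,z):
    ys,xs=np.nonzero(reg)
    P=np.array([ray(p,(a,b),z)[:2] for a,b in zip(xs,ys)])
    (c,s,a)=cv2.minAreaRect(P.astype(np.float32))
    if s[0]<s[1]: a+=90
    return np.round(c,1),np.round(s,1),round(a,1),np.round(P.mean(0),1)
def delta(x,y,z,yaw=None):
    "move from present pose (tool down) in tool units; yaw in deg = world direction of tool y"
    s=bot.get_state();R=Ro.from_rotvec(s["orientation"]).as_matrix()
    print("units",np.round(R.T@(np.array([x,y,z])-s["tcp_pos"])/30,3))
    if yaw is not None:
        best=[((np.degrees(np.arctan2(R[1,1],R[0,1]))-yaw)+90)%180-90]
        print("rz (tool) units",np.round(best[0]/10,3))
E
python3 - <<'E'
from h import *
s=bot.get_state();print(s["tcp_pos"],s["orientation"],s["time"],Ro.from_rotvec(s["orientation"]).as_matrix().round(3))
for n in ("top","side"):
    p=imaging.grab_frame(n);cv2.imwrite(f"pics/{n}0.png",p["frame"]);print(n,(-np.array(p["R"]).T@p["t"]).round())
    for o,z in dict(spanner=5,tweezers=8,tool_tray=14).items():
        r=imaging.cut_out(o,p)
        for q in r[:2]: print(o,round(q["confidence"],2),np.round(q["pixel"]),axis(p,q["region"],z))
    for o,z in dict(spanner=2,tweezers=2,tool_tray=0,wide_compartment=4,narrow_compartment=4,case_hinge=34,handle_grip=43,sample_case=0,vial_amber=0,objective_tub=0,fork_clamp=0).items():
        for q in imaging.pinpoint(o,p)[:1]: print(" pt",o,round(q["confidence"],2),np.round(q["pixel"]),ray(p,q["pixel"],z).round(1))
E
```

```text
[ 190.65701513 -488.85840225  230.83192505] [-3.08644276e+00 -5.80430729e-01  5.96707852e-05] 0.0 [[ 0.932  0.363 -0.   ]
 [ 0.363 -0.932  0.001]
 [ 0.    -0.001 -1.   ]]
top [ 322. -180. 1145.]
tweezers 0.41 [289. 267.] (array([ 392. , -213.1]), array([38.9,  3.1]), 80.5, array([ 392.2, -209.4]))
tool_tray 0.94 [211. 215.] (array([542.9, -15.4]), array([ 93.3, 149.8]), 96.9, array([542.3, -15.4]))
 pt spanner 0.64 [226. 257.] [426.1 -40.2   2. ]
 pt tweezers 0.43 [278. 264.] [ 401.9 -186.1    2. ]
 pt tool_tray 0.58 [212. 216.] [544.3  -1.1   0. ]
 pt wide_compartment 0.6 [215. 225.] [517.4 -10.4   4. ]
 pt narrow_compartment 0.64 [217. 204.] [576.6 -16.3   4. ]
 pt case_hinge 0.96 [340. 187.] [ 611.7 -364.7   34. ]
 pt handle_grip 0.72 [339. 247.] [ 439.9 -350.1   43. ]
 pt sample_case 0.76 [335. 213.] [ 543.9 -351.9    0. ]
 pt vial_amber 0.64 [165. 240.] [476.6 129.9   0. ]
 pt objective_tub 0.68 [199. 152.] [736.6  38.8   0. ]
 pt fork_clamp 0.43 [392. 261.] [ 403.4 -502.7    0. ]
side [ 57. 648. 794.]
spanner 0.61 [288. 285.] (array([426.8, -40.7]), array([112.9,  19.7]), 80.4, array([427.9, -36.1]))
spanner 0.3 [315. 186.] (array([ 546.5, -385.8]), array([271.1, 185.4]), 86.2, array([ 553.3, -375.3]))
tweezers 0.46 [326. 255.] (array([ 404.5, -157.7]), array([78.4, 15.2]), 77.6, array([ 404.8, -157.9]))
tool_tray 0.72 [254. 260.] (array([515.6, -27.5]), array([ 83.6, 173.2]), 125.1, array([527.8, -27.1]))
 pt spanner 0.73 [293. 279.] [430.5 -45.2   2. ]
 pt tweezers 0.57 [332. 250.] [ 400.9 -176.     2. ]
 pt tool_tray 0.97 [244. 267.] [541.1 -21.4   0. ]
 pt narrow_compartment 0.77 [229. 265.] [570.8  -5.4   4. ]
 pt case_hinge 0.85 [292. 173.] [ 617.4 -362.    34. ]
 pt handle_grip 0.86 [350. 189.] [ 447.7 -365.6   43. ]
 pt sample_case 0.59 [314. 193.] [ 543.4 -352.6    0. ]
 pt vial_amber 0.56 [228. 329.] [470.5 138.2  -0. ]
 pt objective_tub 0.64 [316. 192.] [ 541.3 -362.2    0. ]
```

```bash
python3 - <<'E'
import cv2
a=cv2.imread("pics/top0.png");cv2.imwrite("pics/top0c.png",cv2.resize(a[130:310,150:410],None,fx=3,fy=3,interpolation=cv2.INTER_CUBIC))
a=cv2.imread("pics/side0.png");cv2.imwrite("pics/side0c.png",cv2.resize(a[140:340,200:440],None,fx=3,fy=3,interpolation=cv2.INTER_CUBIC))
E
```

```text
(no output)
```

View pics/top0c.png

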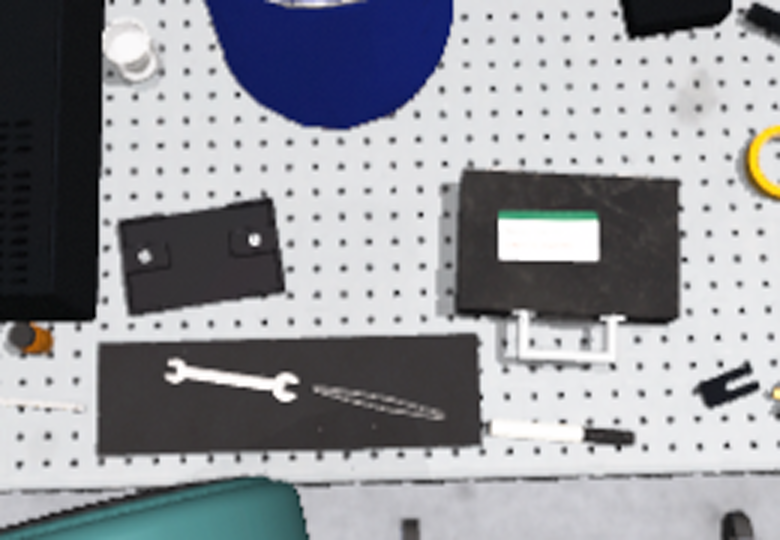

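View pics/side0c.png

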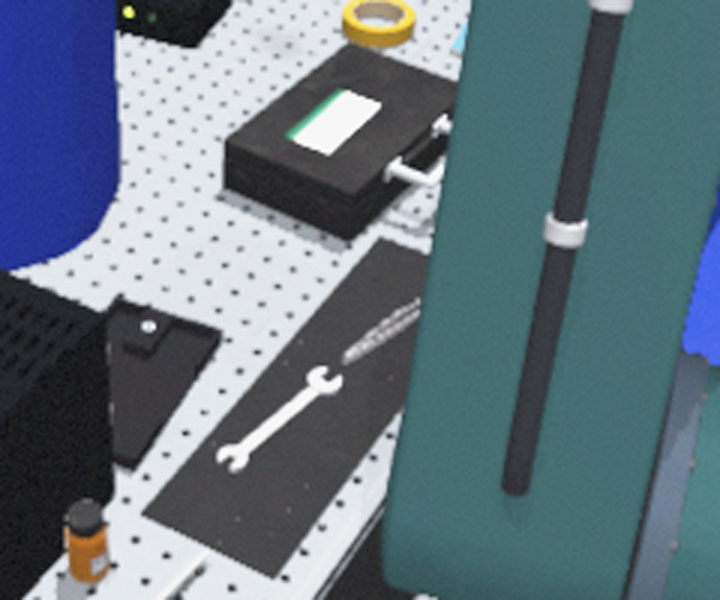

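```bash
python3 - <<'E'
from h import *
pt=imaging.grab_frame("top");ps=imaging.grab_frame("side")
def tri(a,b):
    P=[];
    M=np.zeros((3,3));v=np.zeros(3)
    for p,x in((pt,a),(ps,b)):
        c=-np.array(p["R"]).T@p["t"];d=ray(p,x,0)-c;d/=np.linalg.norm(d);A=np.eye(3)-np.outer(d,d);M+=A;v+=A@c
    return np.linalg.solve(M,v).round()
print("cab corner top",tri((182,237),(236,240)))
print("cab bottom side",ray(ps,(237,305),0).round(),"blue bottom",ray(ps,(222,227),0).round(),ray(ps,(239,205),0).round(),"blue top px at z0,200",ray(pt,(260,173),0).round(),ray(pt,(260,173),200).round())
f=pt["frame"].astype(int).max(2)
m=np.zeros(f.shape,bool);m[246:277,186:306]=1
m&=(f>95)
n,l,st,c=cv2.connectedComponentsWithStats(cv2.dilate(m.astype(np.uint8),np.ones((1,1))),connectivity=8)
for name,(c0,c1),z,g in(("spanner",(200,251),6,1),("tweezers",(252,304),8,1)):
    r=m.copy();r[:,:c0]=0;r[:,c1:]=0;r[:249]=0;r[274:]=0
    ys,xs=np.nonzero(r);print(name,len(xs),xs.min(),xs.max(),ys.min(),ys.max(),axis(pt,r,z))
    P=np.array([ray(pt,(a,b),z)[:2] for a,b in zip(xs,ys)]);w=np.linalg.eigh(np.cov(P.T))[1][:,1];print(np.degrees(np.arctan2(w[1],w[0]))%180)
E
```

```text
cab corner top [480.  55. 159.]
cab bottom side [491.  78.   0.] blue bottom [ 666. -109.    0.] [ 682. -204.    0.] blue top px at z0,200 [ 667. -140.    0.] [ 607. -147.  200.]
spanner 250 205 249 249 263 (array([427.6, -44.3]), array([122.4,  26. ]), 81.1, array([428.1, -45.7]))
80.23055110030923
tweezers 147 254 297 258 269 (array([ 403.4, -178.7]), array([121.8,  14. ]), 78.3, array([ 403.3, -180. ]))
76.49777255966829
```

```bash
python3 - <<'E'
from h import *
delta(428,-44,80,81-90)
E
```

```text
units [ 12.759 -10.95    5.043]
rz (tool) units -5.97
```

>>> servo_tool([
  {"x": 12.76,"y": -10.95,"z": 2.5,"rz": -5.97,"claw": 0},
  {"x": 12.76,"y": -10.95,"z": 2.5,"rz": -5.97,"claw": 0},
  {"x": 12.76,"y": -10.95,"z": 2.5,"rz": -5.97,"claw": 0},
  {"x": 12.76,"y": -10.95,"z": 2.5,"rz": -5.97,"claw": 0},
  {"x": 12.76,"y": -10.95,"z": 2.5,"rz": -5.97,"claw": 0},
  {"x": 12.76,"y": -10.95,"z": 2.5,"rz": -5.97,"claw": 0},
  {"x": 12.76,"y": -10.95,"z": 2.5,"rz": -5.97,"claw": 0},
  {"x": 12.76,"y": -10.95,"z": 5.04,"rz": -5.97,"claw": 0},
  {"x": 12.76,"y": -10.95,"z": 5.04,"rz": -5.97,"claw": 0},
  {"x": 12.76,"y": -10.95,"z": 5.04,"rz": -5.97,"claw": 0},
])

```text
$.rows[0]: bad value
```

>>> servo_tool([
  {"x": 2.0,"y": -1.7,"z": 0.5,"rz": -1.0,"claw": 0},
  {"x": 4.0,"y": -3.4,"z": 1.0,"rz": -2.0,"claw": 0},
  {"x": 6.0,"y": -5.1,"z": 1.5,"rz": -3.0,"claw": 0},
  {"x": 8.0,"y": -6.8,"z": 2.0,"rz": -4.0,"claw": 0},
  {"x": 10.0,"y": -8.6,"z": 2.5,"rz": -5.0,"claw": 0},
  {"x": 10.0,"y": -8.6,"z": 2.5,"rz": -5.97,"claw": 0},
  {"x": 10.0,"y": -8.6,"z": 2.5,"rz": -5.97,"claw": 0},
  {"x": 10.0,"y": -8.6,"z": 2.5,"rz": -5.97,"claw": 0},
])

```text
$.rows[0]: bad value
```

>>> servo_tool([
  {"x": 2.0,"y": -1.7,"z": 0.5,"rx": 0,"ry": 0,"rz": -1.0,"claw": 0},
  {"x": 4.0,"y": -3.4,"z": 1.0,"rx": 0,"ry": 0,"rz": -2.0,"claw": 0},
  {"x": 6.0,"y": -5.1,"z": 1.5,"rx": 0,"ry": 0,"rz": -3.0,"claw": 0},
  {"x": 8.0,"y": -6.8,"z": 2.0,"rx": 0,"ry": 0,"rz": -4.0,"claw": 0},
  {"x": 10.0,"y": -8.6,"z": 2.5,"rx": 0,"ry": 0,"rz": -5.0,"claw": 0},
  {"x": 12.76,"y": -10.95,"z": 2.5,"rx": 0,"ry": 0,"rz": -5.97,"claw": 0},
  {"x": 12.76,"y": -10.95,"z": 2.5,"rx": 0,"ry": 0,"rz": -5.97,"claw": 0},
  {"x": 12.76,"y": -10.95,"z": 2.5,"rx": 0,"ry": 0,"rz": -5.97,"claw": 0},
])

```text
time: 2.6
tcp_pos: [423.9, -51.4, 157.3]
orientation: [2.388, 2.04, 0.001]
ft_force: [-0.1, -0.6, -0.4]
width: 42.8
grip_force: 0.0
```

```bash
python3 - <<'E'
from h import *
delta(428,-44,3,-9)
E
```

```text
units [0.267 0.092 5.143]
rz (tool) units 0.001
```

>>> servo_tool([
  {"x": 0,"y": 0,"z": 2,"rx": 0,"ry": 0,"rz": 0,"claw": 0},
  {"x": 0,"y": 0,"z": 4,"rx": 0,"ry": 0,"rz": 0,"claw": 0},
  {"x": 0,"y": 0,"z": 4,"rx": 0,"ry": 0,"rz": 0,"claw": 0},
  {"x": 0,"y": 0,"z": 4,"rx": 0,"ry": 0,"rz": 0,"claw": 0},
])

```text
time: 3.1
tcp_pos: [423.8, -53.8, 38.9]
orientation: [2.389, 2.039, 0.001]
ft_force: [0.2, -0.6, 0.5]
width: 42.6
grip_force: 0.0
```

```bash
python3 - <<'E'
from h import *
p=imaging.grab_frame("side");cv2.imwrite("pics/s1.png",cv2.resize(p["frame"][170:370,180:420],None,fx=3,fy=3))
delta(428,-44,3,-9)
E
```

```text
units [0.349 0.065 1.208]
rz (tool) units -0.003
```

View pics/s1.png

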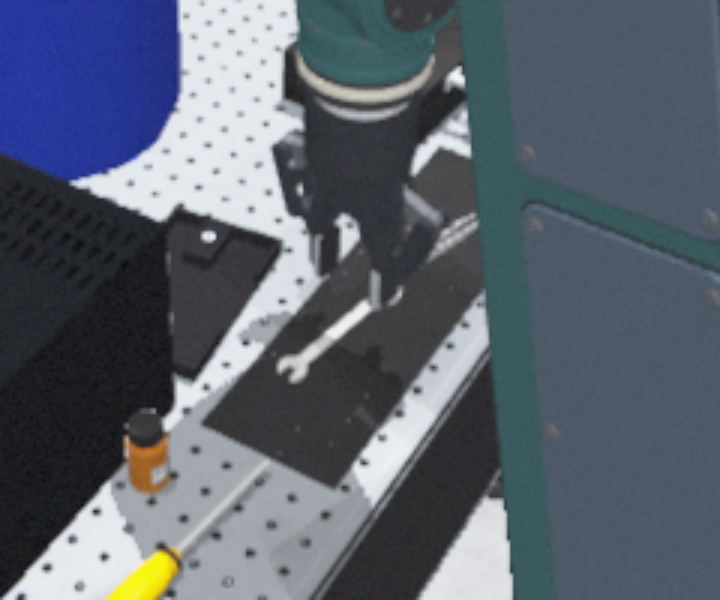

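The picture shows the fingers straddling the spanner's shank near pixel (375,300) of the crop. I'll go down, close and check.

>>> servo_tool([
  {"x": 0.35,"y": 0.06,"z": 0.6,"rx": 0,"ry": 0,"rz": 0,"claw": 0},
  {"x": 0.35,"y": 0.06,"z": 1.18,"rx": 0,"ry": 0,"rz": 0,"claw": 0},
  {"x": 0.35,"y": 0.06,"z": 1.18,"rx": 0,"ry": 0,"rz": 0,"claw": 0},
  {"x": 0.35,"y": 0.06,"z": 1.18,"rx": 0,"ry": 0,"rz": 0,"claw": 1},
  {"x": 0.35,"y": 0.06,"z": 1.18,"rx": 0,"ry": 0,"rz": 0,"claw": 1},
  {"x": 0.35,"y": 0.06,"z": 1.18,"rx": 0,"ry": 0,"rz": 0,"claw": 1},
  {"x": 0.35,"y": 0.06,"z": 1.18,"rx": 0,"ry": 0,"rz": 0,"claw": 1},
])

```text
time: 4.03
tcp_pos: [427.2, -43.6, 2.9]
orientation: [2.388, 2.039, 0.001]
ft_force: [-2.7, 0.8, 15.1]
width: 6.6
grip_force: 59.0
```

>>> servo_tool([
  {"x": 0,"y": 0,"z": -0.5,"rx": 0,"ry": 0,"rz": 0,"claw": 1},
  {"x": 0,"y": 0,"z": -2,"rx": 0,"ry": 0,"rz": 0,"claw": 1},
  {"x": 0,"y": 0,"z": -2,"rx": 0,"ry": 0,"rz": 0,"claw": 1},
])

```text
time: 4.4
tcp_pos: [428.3, -43.9, 64.6]
orientation: [2.386, 2.037, 0.004]
ft_force: [-0.7, 0.0, -2.2]
width: 6.8
grip_force: 59.2
```

```bash
python3 - <<'E'
from h import *
p=imaging.grab_frame("side");cv2.imwrite("pics/s2.png",cv2.resize(p["frame"][190:340,210:370],None,fx=4,fy=4))
s=bot.get_state();print(s["width"],s["grip_force"],s["ft_force"])
E
```

```text
6.931990440066359 59.20842111110687 [-0.51440269  0.92630339 -0.77572926]
```

View pics/s2.png

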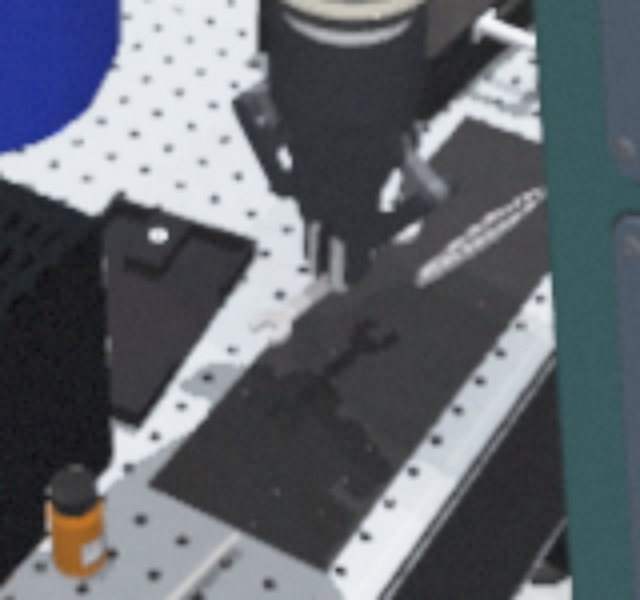

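The crop shows the spanner held level by the shank, its ends at (275,318) and (408,235). The vial is undisturbed.

```bash
python3 - <<'E'
from h import *
delta(520.5,-16.5,35,6.9)
E
```

```text
units [1.379 2.918 0.948]
rz (tool) units -1.59
```

>>> servo_tool([
  {"x": 0.7,"y": 1.45,"z": 0,"rx": 0,"ry": 0,"rz": -0.8,"claw": 1},
  {"x": 1.38,"y": 2.92,"z": 0.3,"rx": 0,"ry": 0,"rz": -1.59,"claw": 1},
  {"x": 1.38,"y": 2.92,"z": 0.95,"rx": 0,"ry": 0,"rz": -1.59,"claw": 1},
  {"x": 1.38,"y": 2.92,"z": 0.95,"rx": 0,"ry": 0,"rz": -1.59,"claw": 1},
  {"x": 1.38,"y": 2.92,"z": 0.95,"rx": 0,"ry": 0,"rz": -1.59,"claw": 1},
])

```text
time: 5.08
tcp_pos: [519.0, -16.2, 33.4]
orientation: [-2.084, -2.35, 0.001]
ft_force: [-0.9, -0.9, -0.4]
width: 6.5
grip_force: 59.2
```

```bash
python3 - <<'E'
from h import *
delta(520.5,-16.5,5.5,6.9)
p=imaging.grab_frame("top");cv2.imwrite("pics/t3.png",cv2.resize(p["frame"][170:290,170:290],None,fx=5,fy=5,interpolation=cv2.INTER_CUBIC))
E
```

```text
units [-0.017  0.051  0.931]
rz (tool) units -0.002
```

View pics/t3.png

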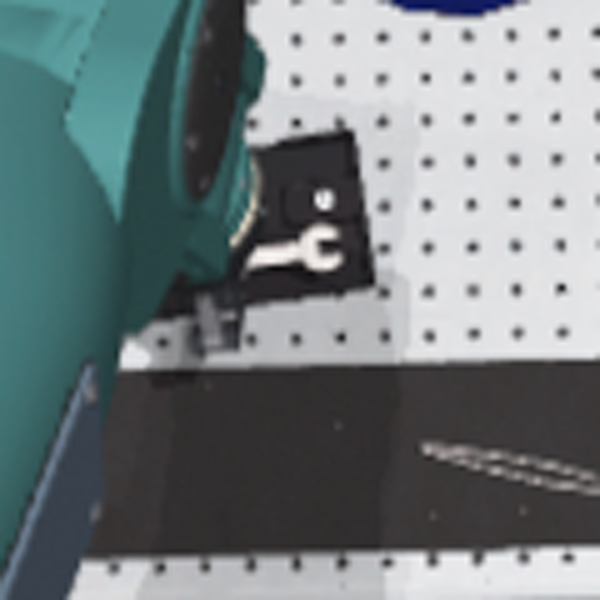

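The spanner's jaw is at (325,247) of the crop, parallel to the tray's edge, and slightly near the front wall once I allow for parallax. I'll shift it 3 mm back and lower it.

>>> servo_tool([
  {"x": 0,"y": 0.1,"z": 0.5,"rx": 0,"ry": 0,"rz": 0,"claw": 1},
  {"x": 0,"y": 0.1,"z": 0.92,"rx": 0,"ry": 0,"rz": 0,"claw": 1},
  {"x": 0,"y": 0.1,"z": 0.92,"rx": 0,"ry": 0,"rz": 0,"claw": 1},
  {"x": 0,"y": 0.1,"z": 0.92,"rx": 0,"ry": 0,"rz": 0,"claw": 0.3},
  {"x": 0,"y": 0.1,"z": 0.92,"rx": 0,"ry": 0,"rz": 0,"claw": 0.3},
  {"x": 0,"y": 0.1,"z": 0.92,"rx": 0,"ry": 0,"rz": 0,"claw": 0.3},
])

```text
time: 5.88
tcp_pos: [522.4, -15.7, 5.6]
orientation: [-2.084, -2.351, 0.0]
ft_force: [0.7, 1.0, -0.5]
width: 29.9
grip_force: 0.0
```

>>> servo_tool([
  {"x": 0,"y": 0,"z": -0.5,"rx": 0,"ry": 0,"rz": 0,"claw": 0.3},
  {"x": 0,"y": 0,"z": -2.5,"rx": 0,"ry": 0,"rz": 0,"claw": 0.3},
  {"x": 0,"y": 0,"z": -2.5,"rx": 0,"ry": 0,"rz": 0,"claw": 0.3},
])

```text
time: 6.25
tcp_pos: [524.6, -16.1, 84.2]
orientation: [2.08, 2.347, 0.005]
ft_force: [-0.6, 0.3, -0.0]
width: 30.2
grip_force: 0.0
```

```bash
python3 - <<'E'
from h import *
delta(403,-179,40,78-90)
E
```

```text
units [-4.901 -4.686  1.456]
rz (tool) units 1.891
```

>>> servo_tool([
  {"x": -1.3,"y": -1.2,"z": 0,"rx": 0,"ry": 0,"rz": 0.5,"claw": 0.2},
  {"x": -2.6,"y": -2.4,"z": 0,"rx": 0,"ry": 0,"rz": 1.0,"claw": 0.2},
  {"x": -3.9,"y": -3.6,"z": 0.5,"rx": 0,"ry": 0,"rz": 1.5,"claw": 0.2},
  {"x": -4.9,"y": -4.69,"z": 1.3,"rx": 0,"ry": 0,"rz": 1.89,"claw": 0.2},
  {"x": -4.9,"y": -4.69,"z": 1.3,"rx": 0,"ry": 0,"rz": 1.89,"claw": 0.2},
  {"x": -4.9,"y": -4.69,"z": 1.3,"rx": 0,"ry": 0,"rz": 1.89,"claw": 0.2},
])

```text
time: 7.0
tcp_pos: [400.6, -178.4, 41.7]
orientation: [-2.441, -1.977, -0.0]
ft_force: [0.5, -0.9, 0.4]
width: 34.4
grip_force: 0.0
```

```bash
python3 - <<'E'
from h import *
delta(403,-179,5,78-90)
p=imaging.grab_frame("top");a=p["frame"];s=imaging.grab_frame("side")["frame"]
r=lambda i,k:cv2.resize(i,(400,400),interpolation=cv2.INTER_CUBIC)
cv2.imwrite("pics/t4.png",np.hstack([r(a[180:290,185:295],0),r(s[200:320,240:360],0)]))
E
```

```text
units [-0.002  0.081  1.222]
rz (tool) units 0.001
```

View pics/t4.png

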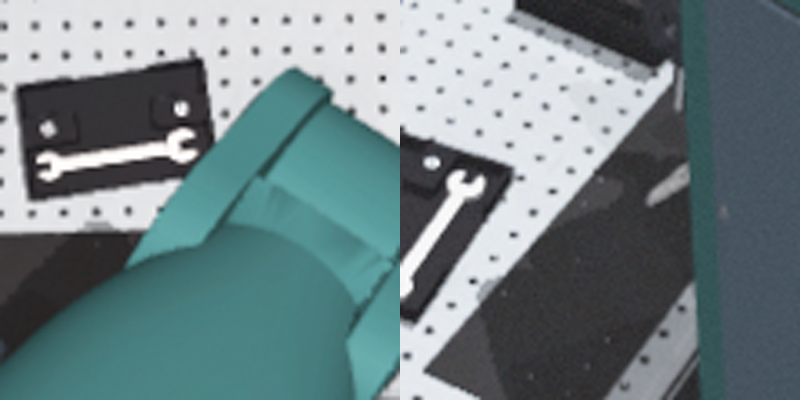

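The spanner lies in the wide compartment, with its jaws at (48,165) and (182,147). Next, the tweezers.

>>> servo_tool([
  {"x": 0,"y": 0.07,"z": 0.7,"rx": 0,"ry": 0,"rz": 0,"claw": 0.2},
  {"x": 0,"y": 0.07,"z": 1.25,"rx": 0,"ry": 0,"rz": 0,"claw": 0.2},
  {"x": 0,"y": 0.07,"z": 1.25,"rx": 0,"ry": 0,"rz": 0,"claw": 0.2},
  {"x": 0,"y": 0.07,"z": 1.25,"rx": 0,"ry": 0,"rz": 0,"claw": 1},
  {"x": 0,"y": 0.07,"z": 1.25,"rx": 0,"ry": 0,"rz": 0,"claw": 1},
  {"x": 0,"y": 0.07,"z": 1.25,"rx": 0,"ry": 0,"rz": 0,"claw": 1},
])

```text
time: 7.85
tcp_pos: [403.1, -179.0, 4.9]
orientation: [2.44, 1.977, 0.002]
ft_force: [0.9, 2.2, 7.4]
width: 8.0
grip_force: 58.9
```

>>> servo_tool([
  {"x": 0,"y": 0,"z": -0.4,"rx": 0,"ry": 0,"rz": 0,"claw": 1},
  {"x": 0,"y": 0,"z": -2,"rx": 0,"ry": 0,"rz": 0,"claw": 1},
  {"x": 0,"y": 0,"z": -2,"rx": 0,"ry": 0,"rz": 0,"claw": 1},
])

```text
time: 8.22
tcp_pos: [404.0, -180.1, 67.5]
orientation: [2.437, 1.974, 0.002]
ft_force: [0.2, 0.7, -0.6]
width: 7.5
grip_force: 58.9
```

```bash
python3 - <<'E'
from h import *
delta(574,-10,42,6.9)
E
```

```text
units [6.726 4.358 0.856]
rz (tool) units -1.89
```

>>> servo_tool([
  {"x": 1.6,"y": 1.0,"z": 0,"rx": 0,"ry": 0,"rz": -0.5,"claw": 1},
  {"x": 3.2,"y": 2.0,"z": 0,"rx": 0,"ry": 0,"rz": -1,"claw": 1},
  {"x": 4.9,"y": 3.1,"z": 0,"rx": 0,"ry": 0,"rz": -1.5,"claw": 1},
  {"x": 6.73,"y": 4.36,"z": 0.3,"rx": 0,"ry": 0,"rz": -1.89,"claw": 1},
  {"x": 6.73,"y": 4.36,"z": 0.85,"rx": 0,"ry": 0,"rz": -1.89,"claw": 1},
  {"x": 6.73,"y": 4.36,"z": 0.85,"rx": 0,"ry": 0,"rz": -1.89,"claw": 1},
  {"x": 6.73,"y": 4.36,"z": 0.85,"rx": 0,"ry": 0,"rz": -1.89,"claw": 1},
])

```text
time: 9.1
tcp_pos: [572.0, -9.2, 39.2]
orientation: [-2.085, -2.35, 0.0]
ft_force: [-0.2, -1.2, -0.1]
width: 7.6
grip_force: 58.9
```

```bash
python3 - <<'E'
from h import *
delta(574,-10,8,6.9)
p=imaging.grab_frame("top");a=p["frame"];s=imaging.grab_frame("side")["frame"]
r=lambda i,k:cv2.resize(i,(400,400),interpolation=cv2.INTER_CUBIC)
cv2.imwrite("pics/t5.png",np.hstack([r(a[170:250,180:260],0),r(s[200:300,210:310],0)]))
E
```

```text
units [-0.033  0.064  1.039]
rz (tool) units -0.004
```

View pics/t5.png

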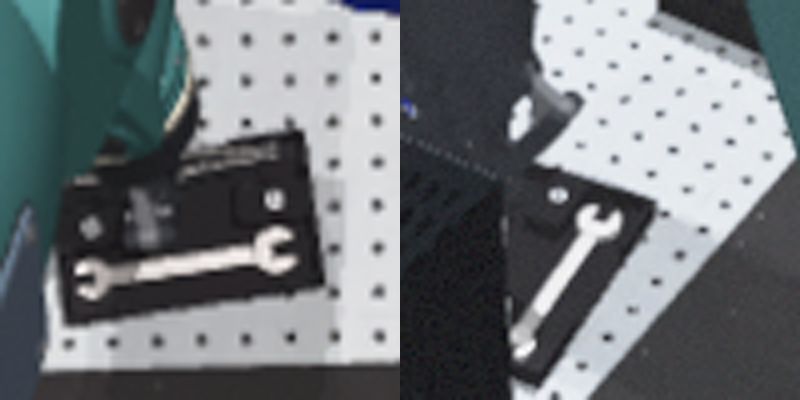

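The tweezers, running from (75,178) to (280,150), lie over the narrow compartment and line up with it once I allow for parallax. Lowering them.

>>> servo_tool([
  {"x": 0,"y": 0.02,"z": 0.5,"rx": 0,"ry": 0,"rz": 0,"claw": 1},
  {"x": 0,"y": 0.02,"z": 1.06,"rx": 0,"ry": 0,"rz": 0,"claw": 1},
  {"x": 0,"y": 0.02,"z": 1.06,"rx": 0,"ry": 0,"rz": 0,"claw": 1},
  {"x": 0,"y": 0.02,"z": 1.06,"rx": 0,"ry": 0,"rz": 0,"claw": 0.4},
  {"x": 0,"y": 0.02,"z": 1.06,"rx": 0,"ry": 0,"rz": 0,"claw": 0.4},
  {"x": 0,"y": 0.02,"z": 1.06,"rx": 0,"ry": 0,"rz": 0,"claw": 0.4},
])

```text
time: 9.95
tcp_pos: [573.0, -8.7, 6.8]
orientation: [-2.084, -2.351, 0.0]
ft_force: [-0.5, 0.0, 0.1]
width: 25.8
grip_force: 0.0
```

>>> servo_tool([
  {"x": 0,"y": 0,"z": -0.5,"rx": 0,"ry": 0,"rz": 0,"claw": 0.4},
  {"x": 0,"y": 0,"z": -2.5,"rx": 0,"ry": 0,"rz": 0,"claw": 0.4},
  {"x": 0,"y": 0,"z": -4.5,"rx": 0,"ry": 0,"rz": 0,"claw": 0.4},
  {"x": 0,"y": 0,"z": -4.5,"rx": 0,"ry": 0,"rz": 0,"claw": 0.4},
])

```text
time: 10.45
tcp_pos: [575.2, -8.9, 147.3]
orientation: [2.079, 2.346, 0.007]
ft_force: [-0.1, -0.5, -1.0]
width: 26.0
grip_force: 0.0
```

```bash
python3 - <<'E'
from h import *
p=imaging.grab_frame("top");f=cv2.imread("pics/top0.png").astype(int).min(2)
print(f[244:254,318:360:6])
# bar centre row (intensity-weighted) and stems
for c in range(325,353,4):
    w=np.clip(f[245:254,c]-190,0,None);r=(w*np.arange(245,254)).sum()/max(w.sum(),1);print(c,round(r,2),ray(p,(c,r),43).round(1)[:2])
print("row242",[(c,f[241,c]) for c in range(318,362)])
for px in((150+457/3,130+310/3),(150+680/3,130+322/3),(150+460/3,130+170/3),(150+678/3,130+180/3)):print(ray(p,px,52).round(1))
delta(438,-354,110,-3)
E
```

```text
[[ 64 253 230 101 232 233 251]
 [109 253 219 168 232 233 251]
 [160 253 222 220 230 226 252]
 [187 252 251 249 241 232 251]
 [202 246 252 252 252 251 252]
 [160 200 216 225 244 249 251]
 [161 130 124 133 199 219 222]
 [158 166 128 108 130 191  99]
 [130 221 167  50 168 214  55]
 [ 83 232 221 136 222 217 166]]
325 247.62 [ 440.2 -313.4]
329 247.53 [ 440.2 -324.2]
333 248.09 [ 438.4 -334.9]
337 247.13 [ 440.7 -345.9]
341 247.82 [ 438.6 -356.6]
345 248.19 [ 437.3 -367.3]
349 248.42 [ 436.4 -378.1]
row242 [(318, np.int64(160)), (319, np.int64(222)), (320, np.int64(231)), (321, np.int64(228)), (322, np.int64(181)), (323, np.int64(232)), (324, np.int64(253)), (325, np.int64(250)), (326, np.int64(235)), (327, np.int64(228)), (328, np.int64(228)), (329, np.int64(229)), (330, np.int64(230)), (331, np.int64(231)), (332, np.int64(231)), (333, np.int64(231)), (334, np.int64(230)), (335, np.int64(232)), (336, np.int64(232)), (337, np.int64(231)), (338, np.int64(230)), (339, np.int64(231)), (340, np.int64(232)), (341, np.int64(231)), (342, np.int64(231)), (343, np.int64(228)), (344, np.int64(180)), (345, np.int64(158)), (346, np.int64(157)), (347, np.int64(221)), (348, np.int64(233)), (349, np.int64(233)), (350, np.int64(211)), (351, np.int64(173)), (352, np.int64(198)), (353, np.int64(245)), (354, np.int64(252)), (355, np.int64(237)), (356, np.int64(231)), (357, np.int64(233)), (358, np.int64(233)), (359, np.int64(231)), (360, np.int64(227)), (361, np.int64(218))]
[ 479.4 -253.1   52. ]
[ 463.4 -452.8   52. ]
[ 609.3 -260.9   52. ]
[ 594.8 -461.1   52. ]
units [-10.877  -5.893   1.145]
rz (tool) units 0.991
```

>>> servo_tool([
  {"x": -1.8,"y": -0.9,"z": 0,"rx": 0,"ry": 0,"rz": 0.2,"claw": 0.4},
  {"x": -3.6,"y": -1.8,"z": 0,"rx": 0,"ry": 0,"rz": 0.4,"claw": 0.4},
  {"x": -5.4,"y": -2.8,"z": 0,"rx": 0,"ry": 0,"rz": 0.6,"claw": 0.4},
  {"x": -7.2,"y": -3.8,"z": 0,"rx": 0,"ry": 0,"rz": 0.8,"claw": 0.4},
  {"x": -9,"y": -4.8,"z": 0,"rx": 0,"ry": 0,"rz": 1,"claw": 0.4},
  {"x": -10.8,"y": -5.9,"z": 0.5,"rx": 0,"ry": 0,"rz": 1.09,"claw": 0.4},
  {"x": -10.8,"y": -5.9,"z": 1.1,"rx": 0,"ry": 0,"rz": 1.09,"claw": 0.4},
  {"x": -10.8,"y": -5.9,"z": 1.1,"rx": 0,"ry": 0,"rz": 1.09,"claw": 0.4},
  {"x": -10.8,"y": -5.9,"z": 1.1,"rx": 0,"ry": 0,"rz": 1.09,"claw": 0.4},
])

```text
time: 11.62
tcp_pos: [436.5, -350.9, 109.2]
orientation: [-2.296, -2.143, -0.0]
ft_force: [-0.4, -0.4, 0.2]
width: 25.5
grip_force: 0.0
```

```bash
python3 - <<'E'
from h import *
delta(438,-352,60,-4)
p=imaging.grab_frame("top");a=p["frame"];s=imaging.grab_frame("side")["frame"]
r=lambda i,k:cv2.resize(i,(400,400),interpolation=cv2.INTER_CUBIC)
cv2.imwrite("pics/t6.png",np.hstack([r(a[170:270,180:280],0),r(s[120:240,280:400],0)]))
E
```

```text
units [-0.033  0.053  1.64 ]
rz (tool) units 0.005
```

View pics/t6.png

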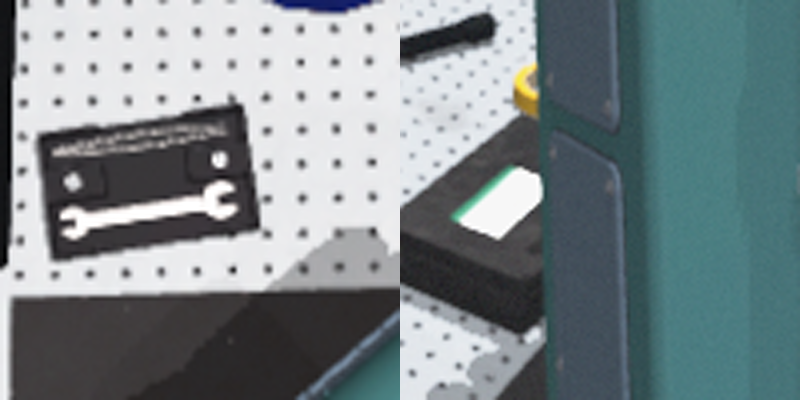

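Both tools are in their compartments: the spanner from (75,222) to (220,200) and the tweezers from (52,150) to (228,128). The arm hides the handle, so I'll descend while watching the force.

>>> servo_tool([
  {"x": 0,"y": 0.05,"z": 1,"rx": 0,"ry": 0,"rz": 0,"claw": 0.4},
  {"x": 0,"y": 0.05,"z": 1.7,"rx": 0,"ry": 0,"rz": 0,"claw": 0.4},
  {"x": 0,"y": 0.05,"z": 2.2,"rx": 0,"ry": 0,"rz": 0,"claw": 0.4},
  {"x": 0,"y": 0.05,"z": 2.2,"rx": 0,"ry": 0,"rz": 0,"claw": 0.4},
])

```text
time: 12.22
tcp_pos: [437.7, -351.1, 42.5]
orientation: [-2.296, -2.143, -0.0]
ft_force: [-0.2, 0.2, 0.3]
width: 25.4
grip_force: 0.0
```

>>> servo_tool([
  {"x": 0,"y": 0,"z": 0.3,"rx": 0,"ry": 0,"rz": 0,"claw": 0.4},
  {"x": 0,"y": 0,"z": 0.5,"rx": 0,"ry": 0,"rz": 0,"claw": 0.4},
  {"x": 0,"y": 0,"z": 0.5,"rx": 0,"ry": 0,"rz": 0,"claw": 0.7},
  {"x": 0,"y": 0,"z": 0.5,"rx": 0,"ry": 0,"rz": 0,"claw": 1},
  {"x": 0,"y": 0,"z": 0.5,"rx": 0,"ry": 0,"rz": 0,"claw": 1},
  {"x": 0,"y": 0,"z": 0.5,"rx": 0,"ry": 0,"rz": 0,"claw": 1},
  {"x": 0,"y": 0,"z": 0.5,"rx": 0,"ry": 0,"rz": 0,"claw": 1},
])

```text
time: 13.1
tcp_pos: [437.5, -351.6, 27.9]
orientation: [-2.297, -2.142, 0.0]
ft_force: [-4.3, 0.5, 1.6]
width: 7.7
grip_force: 58.7
```

>>> servo_tool([
  {"x": 0,"y": 0.02,"z": -0.3,"rx": 0,"ry": 0,"rz": 0,"claw": 1},
  {"x": 0,"y": 0.063,"z": -0.594,"rx": 0,"ry": 0,"rz": 0,"claw": 1},
  {"x": 0,"y": 0.12,"z": -0.89,"rx": 0,"ry": 0,"rz": 0,"claw": 1},
  {"x": 0,"y": 0.187,"z": -1.179,"rx": 0,"ry": 0,"rz": 0,"claw": 1},
  {"x": 0,"y": 0.275,"z": -1.465,"rx": 0,"ry": 0,"rz": 0,"claw": 1},
  {"x": 0,"y": 0.372,"z": -1.747,"rx": 0,"ry": 0,"rz": 0,"claw": 1},
  {"x": 0,"y": 0.372,"z": -1.747,"rx": 0,"ry": 0,"rz": 0,"claw": 1},
])

```text
time: 13.98
tcp_pos: [448.5, -352.4, 81.3]
orientation: [-2.297, -2.142, 0.002]
ft_force: [-8.8, -0.7, -0.6]
width: 7.6
grip_force: 58.6
```

```bash
python3 - <<'E'
from h import *
s=bot.get_state();print(s["tcp_pos"],s["ft_force"],s["ft_torque"])
E
```

```text
[ 448.49742933 -352.4077958    81.26763812] [-8.77165774 -0.69227023 -0.62556652] [-0.04405491  1.85129201 -0.07767765]
```

>>> servo_tool([
  {"x": 0,"y": 0.115,"z": -0.276,"rx": 0,"ry": 0,"rz": 0,"claw": 1},
  {"x": 0,"y": 0.243,"z": -0.545,"rx": 0,"ry": 0,"rz": 0,"claw": 1},
  {"x": 0,"y": 0.385,"z": -0.808,"rx": 0,"ry": 0,"rz": 0,"claw": 1},
  {"x": 0,"y": 0.542,"z": -1.063,"rx": 0,"ry": 0,"rz": 0,"claw": 1},
  {"x": 0,"y": 0.71,"z": -1.31,"rx": 0,"ry": 0,"rz": 0,"claw": 1},
  {"x": 0,"y": 0.893,"z": -1.546,"rx": 0,"ry": 0,"rz": 0,"claw": 1},
  {"x": 0,"y": 1.085,"z": -1.773,"rx": 0,"ry": 0,"rz": 0,"claw": 1},
  {"x": 0,"y": 1.293,"z": -1.99,"rx": 0,"ry": 0,"rz": 0,"claw": 1},
  {"x": 0,"y": 1.293,"z": -1.99,"rx": 0,"ry": 0,"rz": 0,"claw": 1},
])

```text
time: 15.1
tcp_pos: [486.3, -355.2, 142.0]
orientation: [-2.298, -2.142, 0.004]
ft_force: [-20.5, 2.2, 17.9]
width: 7.3
grip_force: 59.5
```

>>> servo_tool([
  {"x": 0,"y": -0.06,"z": -0.06,"rx": 0,"ry": 0,"rz": 0,"claw": 1},
  {"x": 0,"y": -0.06,"z": -0.06,"rx": 0,"ry": 0,"rz": 0,"claw": 1},
  {"x": 0,"y": -0.06,"z": -0.06,"rx": 0,"ry": 0,"rz": 0,"claw": 1},
])

```text
time: 15.48
tcp_pos: [486.1, -355.2, 142.1]
orientation: [2.297, 2.142, 0.0]
ft_force: [0.3, -1.7, -1.9]
width: 7.8
grip_force: 59.6
```

>>> servo_tool([
  {"x": 0,"y": 0.215,"z": -0.215,"rx": 0,"ry": 0,"rz": 0,"claw": 1},
  {"x": 0,"y": 0.444,"z": -0.415,"rx": 0,"ry": 0,"rz": 0,"claw": 1},
  {"x": 0,"y": 0.68,"z": -0.6,"rx": 0,"ry": 0,"rz": 0,"claw": 1},
  {"x": 0,"y": 0.927,"z": -0.775,"rx": 0,"ry": 0,"rz": 0,"claw": 1},
  {"x": 0,"y": 0.927,"z": -0.775,"rx": 0,"ry": 0,"rz": 0,"claw": 1},
  {"x": 0,"y": 0.927,"z": -0.775,"rx": 0,"ry": 0,"rz": 0,"claw": 1},
])

```text
time: 16.23
tcp_pos: [513.9, -357.2, 166.0]
orientation: [2.297, 2.142, -0.001]
ft_force: [-5.4, -2.6, 4.9]
width: 7.5
grip_force: 59.3
```

```bash
python3 - <<'E'
from h import *
for n in("top","side"):
    p=imaging.grab_frame(n)
    for q in imaging.pinpoint("handle_grip",p)[:1]: print(n,q["confidence"],q["pixel"],[ray(p,q["pixel"],z).round(1) for z in (175,185)])
s=bot.get_state();t=s["tcp_pos"];print(t,s["ft_force"],s["ft_torque"])
# angle estimates from tcp displacement since grasp
dx=(t[0]-437.5)/np.cos(np.radians(4))
th=np.radians(np.linspace(0,90,9001))
X=171*(1-np.cos(th))+9*np.sin(th);Z=171*np.sin(th)+9*(np.cos(th)-1)
print("from x",np.degrees(th[abs(X-dx).argmin()]),"z",np.degrees(th[abs(Z-(t[2]-27.9)).argmin()]))
delta(437.5+93.29*.9976,t[1]-1.1,27.9+143.6)
E
```

```text
top 0.34 [217.9, 223.0] [array([491.9, -42.7, 175. ]), array([490.1, -44.1, 185. ])]
[ 513.80429445 -357.20183813  165.91433825] [-4.67025879 -2.38228236  4.74680493] [-0.3997069   1.07771891 -0.07992899]
from x 53.49000000000001 z 56.14
units [ 0.002  0.56  -0.186]
```

>>> servo_tool([
  {"x": 0,"y": 0.19,"z": -0.12,"rx": 0,"ry": 0,"rz": 0,"claw": 1},
  {"x": 0,"y": 0.38,"z": -0.23,"rx": 0,"ry": 0,"rz": 0,"claw": 1},
  {"x": 0,"y": 0.56,"z": -0.33,"rx": 0,"ry": 0,"rz": 0,"claw": 1},
  {"x": 0,"y": 0.56,"z": -0.33,"rx": 0,"ry": 0,"rz": 0,"claw": 1},
  {"x": 0,"y": 0.56,"z": -0.33,"rx": 0,"ry": 0,"rz": 0,"claw": 1},
  {"x": 0,"y": 0.56,"z": -0.33,"rx": 0,"ry": 0,"rz": 0,"claw": 1},
])

```text
time: 17.18
tcp_pos: [530.5, -358.4, 176.2]
orientation: [2.297, 2.142, -0.001]
ft_force: [-4.8, -2.8, 7.6]
width: 7.5
grip_force: 59.1
```

```bash
python3 - <<'E'
from h import *
s=bot.get_state();print(s["tcp_pos"],s["ft_force"],s["qvel"])
a=imaging.grab_frame("top")["frame"];b=imaging.grab_frame("side")["frame"]
r=lambda i:cv2.resize(i,(400,400),interpolation=cv2.INTER_CUBIC)
cv2.imwrite("pics/t7.png",np.hstack([r(a[150:290,270:410]),r(b[100:240,240:380])]))
E
```

```text
[ 530.54811318 -358.43344205  176.17090775] [-4.82918558 -2.84927734  7.55217455] [-0.00016378 -0.00139162 -0.00183129 -0.0001382   0.000517    0.00116714]
```

View pics/t7.png

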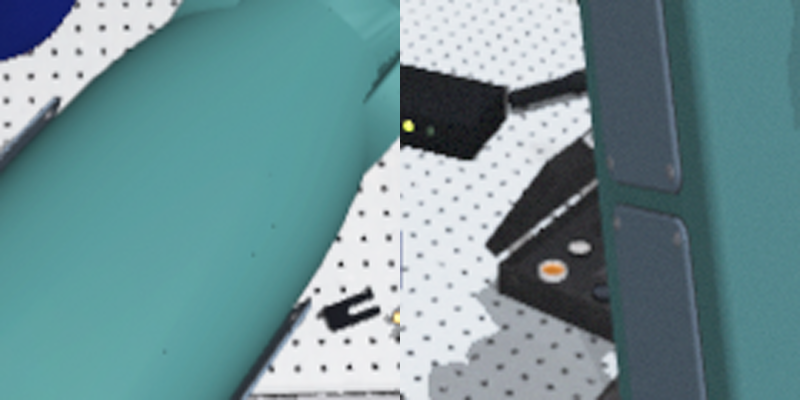

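```bash
python3 - <<'E'
from h import *
p=imaging.grab_frame("side");f=p["frame"];K=5
im=cv2.resize(f[120:220,260:325],None,fx=K,fy=K,interpolation=cv2.INTER_CUBIC)
im=np.hstack([im]*2)
Rz=Ro.from_euler("z",-4,degrees=True).as_matrix();H=np.array([608,-363.5,34])
R=np.array(p["R"]);t=np.array(p["t"])
def pr(X):
    c=R@X+t;return np.array([p["fx"]*c[0]/c[2]+p["cx"]-260,p["fy"]*c[1]/c[2]+p["cy"]-120])*K
for a,col in((55,(255,0,0)),(60,(0,255,0)),(65,(0,0,255))):
    c,s=np.cos(np.radians(a)),np.sin(np.radians(a))
    q=[pr(H+Rz@np.array([x*c+z*s,100,-x*s+z*c])) for x,z in((0,0),(-143,0),(-143,18),(0,18))]
    cv2.polylines(im,[np.int32(q)],True,col,1)
q=[pr(H+Rz@np.array([x,100,z])) for x,z in((0,0),(-143,0),(-143,-34),(0,-34))]
cv2.polylines(im,[np.int32(q)],True,(0,255,255),1)
cv2.imwrite("pics/t8.png",im)
E
```

```text
(no output)
```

View pics/t8.png

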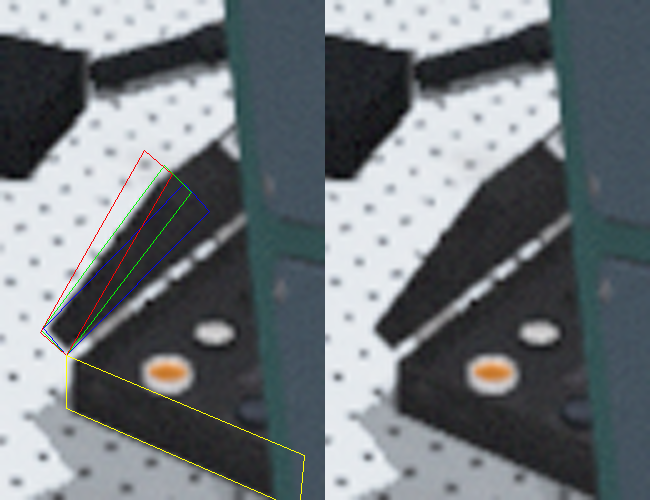

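The model overlay puts the lid's back edge, (375,328) to (482,185), on the 60° line: slope 53.2° against 53.5°. The arm is still and holding the handle, so I'm handing in.

```bash
python3 -c "
from cell import bot
print(bot.close_job())"
```

```text
the job is handed in; nothing more can be done
None
```

The job is handed in at about 18 s: spanner in the wide compartment, tweezers in the narrow one, and the lid held by its handle at about 60° (TCP position and a camera overlay agree); the vial, tub and fork clamp were not touched, though I did not check the tub again at the end.

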